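# Shut the glue bottle and cap it

## Robot

A 6-joint arm with a two-finger parallel gripper is mounted at the origin on the work surface. World frame = base frame: x ahead of the robot, y to its left, z up, the work surface at z = 0. Lengths are in m, angles in rad, forces in N, time in s.
With the tool pointing down it reaches from about 0.35 to 0.775 m from the base axis. Payload 7.3 kg.
Tool frame: the origin (TCP) lies between the finger pads; the fingertips stand 8 mm ahead of it and the grasp point (between the pads) lies 11 mm behind it (robot.nose_length is the distance from the TCP to the fingertips, in m); z points along the fingers, y is the line along which they close (so a half turn about z gives the same grasp; the last joint's range is limited). The gripper opens to 92 mm and grips with 3 to 60 N. Pads are 19 mm wide; open, the fingers measure 130 mm over their backs; the gripper's body (75 mm by 190 mm) begins 47 mm behind the grasp point.
Start: joints at [-1.288, 0.342, 1.524, -0, 1.275, -0.146], TCP at [0.218, -0.477, 0.235] pointing down, gripper open.
Joint ranges: [-2.53, 2.53], [-0.77, 2.02], [0.04, 2.7], [-1, 4.14], [0.28, 2.66], [-3.11, 3.11]. Speed limits (rad/s): [2.57, 2.57, 3.14, 3.14, 3.14, 3.14].

## Interface

Orientations are given as [roll, pitch, yaw] about the fixed x, y, z axes, in that order (R = Rz(yaw) Ry(pitch) Rx(roll)).
In Python, from cell import robot gives the robot as it stands. The module is installed in compiled form; this text tells all that it offers.
- The arm moves only by the shell command python3 -m jog 'ROWS' [FORCE]. ROWS is JSON, a list that holds one entry, the list of rows, each a list of 5 numbers: the gripper's target within -1 to 1 (fully open at 1, half-way at 0, shut at -1), then the shift along the tool's x, y, z in m, then the turn about the tool's z in rad. A call has 1 to 5 rows; each row is the pose to reach, as a shift and turn from the pose commanded when the call began, along the tool's axes at that moment; what a row does not reach only later rows make up. A row lasts 1/12 s, in which the tool goes at most 41.7 mm and 7.16 degrees, less where a joint would pass 70% of its speed; a pose out of reach is approached as far as the arm can. A call with a gripper value outside its range is refused whole. The fingers move at their own pace and stop on an object; FORCE is the grip in N (left out, the last holds). Time passes only in rows, so rows that repeat a pose let the fingers close. It gives the time, the measured TCP pose, the force, the opening and the grip force at its end, in the units of the state.
- robot.observe(): the state, without advancing time (a new reading comes with each control period).
- robot.read_camera(name): name is "scene" or "top" or "wrist"; returns the picture (384x512x3 uint8, red, green, blue); there is no depth.
- robot.camera_model(name): a dict with "camera_matrix" (3x3 intrinsics, pixels), "position" and "attitude" of the camera in the world; the wrist camera has in their place "mount" (4x4, takes a point from camera to tool coordinates, whose origin is the TCP and whose axes are the flange's). Camera axes: x right, y down, z forward; pixel columns grow to the right and rows downward; lengths in m; the calibration is good to about 2 mm. A picture is of the moment at which its call begins: read the wrist's pose just before it. camera_model takes no time and is no camera call.
- robot.hand_in(): hands the job in; it is judged then, once.
The state is a dict: "time": time; "qpos": joint angles; "qvel": joint speeds; "joint_efforts": joint torques, N m; "tool_pos": TCP position; "tool_rot": TCP orientation; "contact_force": force on the tool from outside, world axes, zero at the start; "torque": the same for the moment, N m; "opening": finger opening in m; "grip_force": force on a finger pad.
Only numpy, scipy, OpenCV 4.12 (cv2) and the standard library are available. Lean on these libraries where they do the work, as an engineer would, in place of code of your own. Each camera call takes 0.05 s, during which the arm holds its last target. There are 200 camera calls.

## Task

Put the glue away. Twist the orange nozzle of the glue bottle clockwise until it is fully shut against its stop, without turning the blue collar under it, and leave the bottle standing in its caddy; then set the blue dust cap over the nozzle, gently, right down onto the collar. Leave the tape, marker, paper figure and pencil pot where they are.

Things in the scene. Friction and masses are not known exactly. Their poses are not given: they have to be found in the camera images.
- bottle: White flat squeeze bottle of glue, loose, standing upright in the caddy's pocket with about 1.5 mm play on each side (the pocket keeps it from turning). Body 36 mm (x) by 54 mm (y), 150 mm tall in all with the nozzle shut, 110 to 220 g. Origin: centre of its underside; z up along the axis of collar and nozzle.
- collar_mark (a point): White mark on the rim of the collar's top face, 16 mm from the axis. The collar, the outer screw part, is a blue ribbed ring, 32 mm across, 18 mm high, its flat top 114 mm above the bottle's underside. It is only finger-tight: a twist of about 0.26 N m drags it round, from fingers on it or through the nozzle once that is at its stop.
- tip_top (a point): Top of the nozzle, on the bottle's axis. The nozzle, the inner screw part, is an orange ribbed round knob, 18 mm across, 23 mm high, standing on the collar's top, with a 13 mm cone spout above it. Steady drag about 0.06 N m; clockwise (from above) it sinks 1.5 mm per rad. Open at first by 0.5 to 1.35 rad, unmarked: shut is a hard stop to be felt. It stays where left. Its yaw does not show the stop.
- cap_center (a point): Centre (half-way up) of the dust cap: a blue ribbed round cap, 25 mm across, 40 mm tall, open below, standing on its mouth on the table; bore 20 mm across and 37 mm deep, 14 g. Set home over the shut nozzle, its rim rests on the collar's top and this point is 20 mm above that top.
- caddy: Light grey moulded desk caddy, fixed: foot 94 mm (x) by 226 mm (y). Origin: centre of its underside. The bottle's pocket (walls 52 mm high) is centred at y = -75 mm, its floor 10 mm up; the tray of small things at the +y end is 46 mm high.
- tape: Roll of paper tape lying flat, 60 mm across, 20 mm high, loose; not needed. Origin: centre of its underside.
- figure: Small white and blue papercraft figure, 44 mm square, 64 mm tall, loose; not needed. Origin: centre of its underside.
- marker: Black marker pen lying along its own y, 135 mm long, 15 mm thick, loose; not needed. Origin: underside, near its middle.
- pot: Turquoise pot with pencils, 78 mm across, 100 mm tall (pencils to 175 mm), loose; not needed. Origin: centre of its underside.
Mind the look-alikes: they are no part of the job. Of the things shaped like the bottle, the white one is meant.

How it is judged:
On the way, in this order (a step that is already met when the one before it is completed fails the run):
1. the nozzle is turned shut against its stop (z of tip_top in the frame of bottle below 0.15015 m), for 0.2 s.
2. the cap is down over the nozzle, on the collar (z of cap_center in the frame of bottle between 0.1315 and 0.1365 m and horizontal distance between cap_center and tip_top below 0.004 m), for 0.2 s.
At the end, for the whole second after the job is handed in: Nozzle within 0.1 rad of its stop; collar within 0.12 rad of its start; cap over the nozzle, rim on the collar (2.5 mm in height, 4 mm sideways); bottle upright (0.1 rad), at rest, within 10 mm of its start; tape, figure, marker and pot within 30 mm of theirs (all of step 2 and z of tip_top in the frame of bottle below 0.15015 m and y of collar_mark in the frame of bottle between -0.0019 and 0.0019 m and angle between bottle's own z axis and vertical below 0.1 rad and distance of bottle from where it was at the start of the episode below 0.01 m and linear speed of bottle below 0.02 m/s and distance of each of marker, tape, figure, pot from where it was at the start of the episode below 0.03 m); the robot touches nothing.
It fails at once if the collar is turned more than 0.12 rad (1.9 mm at its rim) either way (y of collar_mark in the frame of bottle above 0.0019 m or y of collar_mark in the frame of bottle below -0.0019 m).
It fails at once if the bottle is pulled up or tipped in its pocket (angle between bottle's own z axis and vertical above 0.2 rad or distance of bottle from where it was at the start of the episode above 0.02 m).
It fails at once if the cap is forced down with more than 35 N (contact force between cap and bottle above 35 N).
It fails at once if tape, figure, marker or pot is moved more than 30 mm (distance of any of marker, tape, figure, pot from where it was at the start of the episode above 0.03 m).
It also fails if it takes over 67 s, if anything falls off the work surface, if the arm or the gripper's body presses on something with over 40 N, if the wrist force passes 120 N, or if a joint passes its speed limit or range.

## Working session

There is one attempt and no reset: what is moved stays moved. The work goes in short steps, Python scripts to look and compute and a shell command to move; the robot and the scene stay as the last step left them, time stands still between calls to the robot, and variables do not carry over. Pictures are saved under pics/ and viewed, at most 13 in all, crops included, and the job is handed in when it is done.

```bash
mkdir -p pics; cat > h.py <<'E'
import numpy as np, cv2
from scipy.spatial.transform import Rotation as R
from cell import robot
def snap(n,f,crop=None,s=1):
    o=robot.observe(); im=robot.read_camera(n)
    cv2.imwrite(f'pics/{f}_raw.png',im[:,:,::-1])
    if crop: x0,y0,x1,y1=crop; im=im[y0:y1,x0:x1]
    if s!=1: im=cv2.resize(im,None,fx=s,fy=s,interpolation=cv2.INTER_CUBIC)
    cv2.imwrite(f'pics/{f}.png',im[:,:,::-1]); return o
def Rm(a):
    a=np.array(a,float)
    return a if a.shape==(3,3) else (R.from_quat(a).as_matrix() if a.shape==(4,) else R.from_euler('xyz',a).as_matrix())
def ray(n,px,o=None):
    m=robot.camera_model(n); d=np.linalg.inv(m['camera_matrix'])@[px[0],px[1],1]
    if 'mount' in m:
        M=np.array(m['mount']);Rt=Rm(o['tool_rot'])
        return np.array(o['tool_pos'])+Rt@M[:3,3], Rt@M[:3,:3]@d
    return np.array(m['position']),Rm(m['attitude'])@d
def tri(*rs):
    A=0;b=0
    for c,d in rs:
        d=d/np.linalg.norm(d);P=np.eye(3)-np.outer(d,d);A=A+P;b=b+P@c
    p=np.linalg.solve(A,b)
    res=[np.linalg.norm((np.eye(3)-np.outer(d,d)/(d@d))@(p-c)) for c,d in rs]
    return p.round(4),np.round(res,4)
def atz(r,z): c,d=r; return (c+d*(z-c[2])/d[2]).round(4)
E
python3 - <<'E'
from h import *
print(robot.observe())
for n in('scene','top','wrist'): print(n,robot.camera_model(n))
a=robot.read_camera('scene');b=robot.read_camera('top')
cv2.imwrite('pics/sc.png',a[:,:,::-1]);cv2.imwrite('pics/tp.png',b[:,:,::-1])
E
```

```text
{'time': 0.0, 'qpos': array([-1.28797357e+00,  3.42716660e-01,  1.52499625e+00,  1.77772584e-05,
        1.27537250e+00, -1.45950153e-01]), 'qvel': array([-1.51200574e-03, -5.53299043e-05, -4.23899566e-04, -7.54332014e-05,
       -1.37067430e-03,  2.73974683e-04]), 'joint_efforts': array([-7.19100171e-05, -4.31237555e+01, -2.44226557e+01,  7.18872109e-02,
        5.59757254e-02, -1.17280642e-04]), 'tool_pos': array([ 0.21821397, -0.47708691,  0.23405534]), 'tool_rot': array([-3.14011824e+00, -2.33914149e-04,  4.28767544e-01]), 'contact_force': array([ 0.24941316, -0.00372756,  0.29082011]), 'torque': array([ 0.06192505,  0.0029716 , -0.02160585]), 'grip_force': 0.0, 'opening': 0.09185091548202873}
scene {'camera_matrix': array([[491.91080028,   0.        , 246.52626683],
       [  0.        , 491.91080028, 191.62074561],
       [  0.        ,   0.        ,   1.        ]]), 'position': array([ 0.99857805, -0.84077563,  0.66060533]), 'attitude': array([-2.12733943, -0.01934324,  0.53252472])}
top {'camera_matrix': array([[385.33614453,   0.        , 251.36698975],
       [  0.        , 385.33614453, 192.46994138],
       [  0.        ,   0.        ,   1.        ]]), 'position': array([ 0.41085905, -0.08433914,  0.86420059]), 'attitude': array([-2.91517365, -0.00552247, -1.5181274 ])}
wrist {'camera_matrix': array([[297.52680515,   0.        , 252.36047411],
       [  0.        , 297.52680515, 193.34521126],
       [  0.        ,   0.        ,   1.        ]]), 'mount': array([[-4.50007091e-05, -9.62763786e-01, -2.70344021e-01,
         7.18582272e-02],
       [ 9.99999861e-01,  9.88435166e-05, -5.18464069e-04,
        -4.38356222e-04],
       [ 5.25880184e-04, -2.70344007e-01,  9.62763648e-01,
        -1.50352395e-01],
       [ 0.00000000e+00,  0.00000000e+00,  0.00000000e+00,
         1.00000000e+00]])}
```

View pics/sc.png

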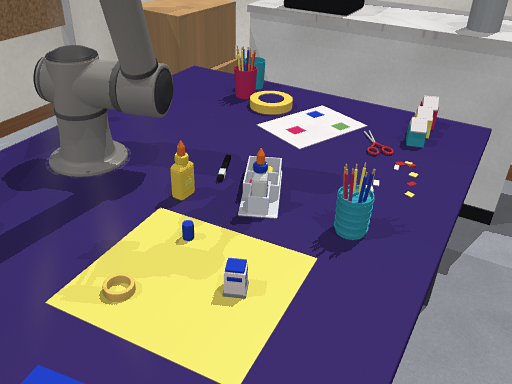

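View pics/tp.png

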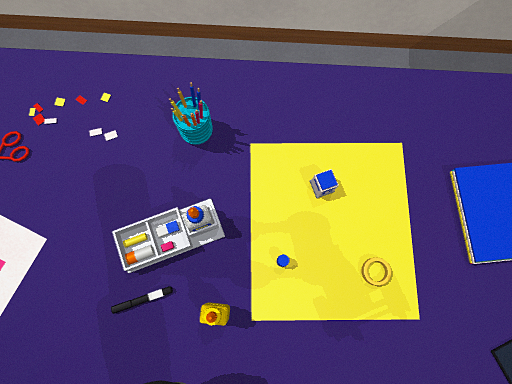

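The scene view shows two bottle shapes. The white one stands in the caddy (scene (261,155), top (195,212)). The yellow one stands loose (scene (182,172), top (213,314)) and is the look-alike. The white bottle in the caddy is the one meant. The blue cap is at scene (188,230), top (283,261); the blue and white cube next to it is the paper figure. I'll confirm this in one crop.

```bash
python3 - <<'E'
import cv2,numpy as np
s=cv2.imread('pics/sc.png');t=cv2.imread('pics/tp.png')
c=lambda i,x,y,w=50,h=37:cv2.resize(i[y-h:y+h,x-w:x+w],(400,296),interpolation=cv2.INTER_CUBIC)
cv2.imwrite('pics/c1.png',np.vstack([np.hstack([c(s,261,165),c(t,195,212)]),np.hstack([c(s,188,230),c(t,283,261)])]))
E
```

```text
(no output)
```

View pics/c1.png

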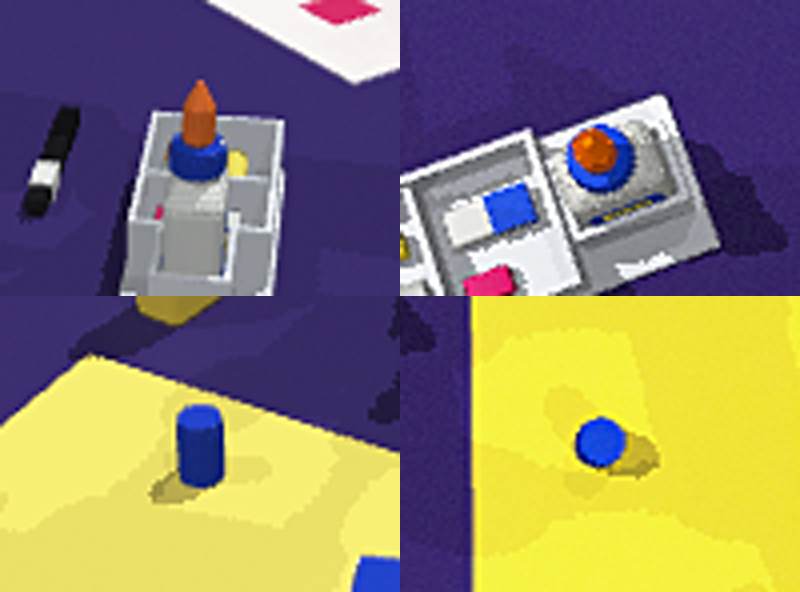

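```bash
python3 - <<'E'
from h import *
print('tip',tri(ray('scene',(261,148)),ray('top',(193.2,211.5))))
print('collar top', tri(ray('scene',(260.5,162.8)),ray('top',(195,213.5))))
print('captop',tri(ray('scene',(188,223)),ray('top',(283,260.5))))
for z in (.052,):
  a=atz(ray('top',(117,244)),.046);b=atz(ray('top',(215,203)),.052);print(a,b)
print('pot etc',atz(ray('top',(192,125)),0.1),atz(ray('top',(324,184)),.06),atz(ray('top',(143,299)),.01),atz(ray('top',(211,315)),.13))
E
```

```text
tip (array([0.5328, 0.0271, 0.1631]), array([0.0026, 0.0026]))
collar top (array([0.5341, 0.0282, 0.1258]), array([0.0011, 0.0011]))
captop (array([ 0.4584, -0.1525,  0.0387]), array([0.0014, 0.0014]))
[0.4726 0.1983 0.046 ] [ 0.5705 -0.0022  0.052 ]
pot etc [0.7266 0.054  0.1   ] [ 0.6232 -0.2343  0.06  ] [0.362  0.1401 0.01  ] [ 0.3474 -0.0181  0.13  ]
```

Both points fit the text: tip height 0.163 m (0.161–0.162 expected), cap top 0.039 m (0.040 expected). I'll go over the cap first and look with the wrist camera.

```bash
python3 -m jog '[[[0,0.032,-0.019,0,0],[0,0.064,-0.038,0,0],[0,0.096,-0.057,0,0],[0,0.128,-0.076,0,0],[0,0.16,-0.095,0,0]]]' 10; python3 -m jog '[[[0,0.032,-0.019,0,0],[0,0.064,-0.038,0,0],[0,0.096,-0.057,0,0],[0,0.128,-0.076,0,0],[0,0.16,-0.095,0,0]]]'; python3 -m jog '[[[0,0,0,0,0],[0,0,0,0,0]]]'; python3 - <<'E'
from h import *
import json
o=snap('wrist','w1',s=1.5);print(o['tool_pos'],o['tool_rot'],o['qpos'],o['time'],o['opening'])
json.dump({k:list(o[k]) for k in('tool_pos','tool_rot')},open('w1.json','w'))
E
```

```text
time: 0.52
tool_pos: [0.3248, -0.3229, 0.2344]
tool_rot: [-3.141, 0.0, 0.428]
contact_force: [0.6, -1.1, 0.3]
opening: 0.0633
grip_force: 0.0
time: 0.93
tool_pos: [0.4309, -0.1698, 0.2346]
tool_rot: [-3.141, 0.0, 0.429]
contact_force: [1.8, -0.6, -0.4]
opening: 0.046
grip_force: 0.0
time: 1.1
tool_pos: [0.4309, -0.17, 0.2344]
tool_rot: [-3.141, 0.001, 0.433]
contact_force: [-0.1, 0.2, 0.2]
opening: 0.0458
grip_force: 0.0
[ 0.43087665 -0.17001321  0.23441782] [-3.14117500e+00  5.22299619e-04  4.33115443e-01] [-5.41381708e-01  2.29500630e-01  1.68392316e+00 -2.09760950e-04
  1.22880776e+00  5.96369693e-01] 1.1 0.04576402783290569
```

View pics/w1.png

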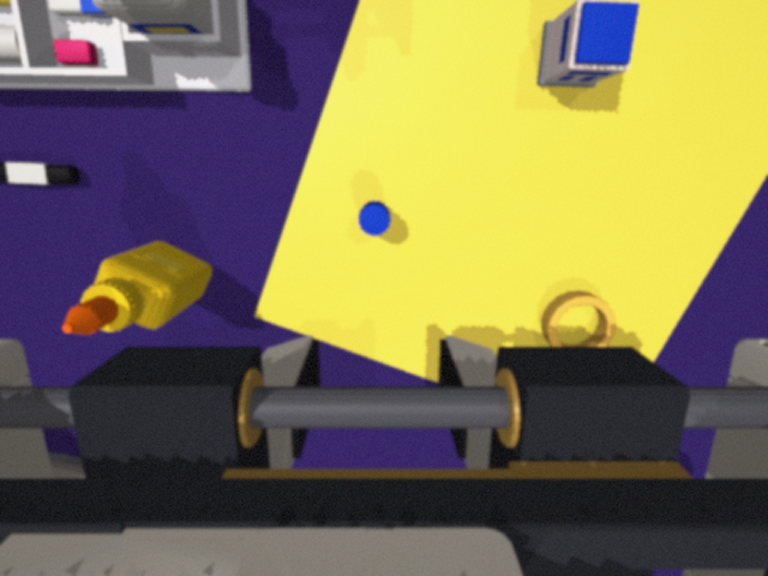

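Cap top is at (375,217) in the enlarged view, clear of everything, and the figure is at upper right. Next I'll measure the cap and move near the nozzle, turned 0.8 rad counter-clockwise to leave wrist range for the twist.

```bash
python3 -m jog '[[[0,0.028,-0.02,0,-0.12],[0,0.056,-0.04,0,-0.24],[0,0.085,-0.06,0,-0.36],[0,0.113,-0.08,0,-0.48],[0,0.1415,-0.101,0,-0.6]]]'; python3 -m jog '[[[0,0,0,0,-0.1],[0,0,0,0,-0.2],[0,0,0,0,-0.2],[0,0,0,0,-0.2]]]'; python3 - <<'E'
from h import *
import json
w=json.load(open('w1.json'))
r=ray('wrist',(250,144.7),w)
print('cap',tri(ray('scene',(188,223)),ray('top',(283,260.5)),r),atz(r,.04))
o=snap('wrist','w2',s=1.5);print(o['tool_pos'],o['tool_rot'],o['qpos'],o['time'])
json.dump({k:list(o[k]) for k in('tool_pos','tool_rot')},open('w2.json','w'))
E
```

```text
time: 1.57
tool_pos: [0.5173, -0.0215, 0.2346]
tool_rot: [3.142, 0.001, 1.032]
contact_force: [1.0, 0.3, 0.6]
opening: 0.046
grip_force: 0.0
time: 1.9
tool_pos: [0.5168, -0.0223, 0.2345]
tool_rot: [-3.141, 0.0, 1.224]
contact_force: [-0.4, 0.8, -0.4]
opening: 0.0457
grip_force: 0.0
cap (array([ 0.4589, -0.1525,  0.0388]), array([0.001 , 0.0018, 0.0009])) [ 0.4599 -0.1523  0.04  ]
[ 0.51676058 -0.02232032  0.234484  ] [-3.14116249e+00  4.37241442e-04  1.22391845e+00] [-1.91193353e-01  3.28340537e-01  1.54500989e+00 -3.82575386e-04
  1.26873500e+00  1.55798515e-01] 1.9
```

View pics/w2.png

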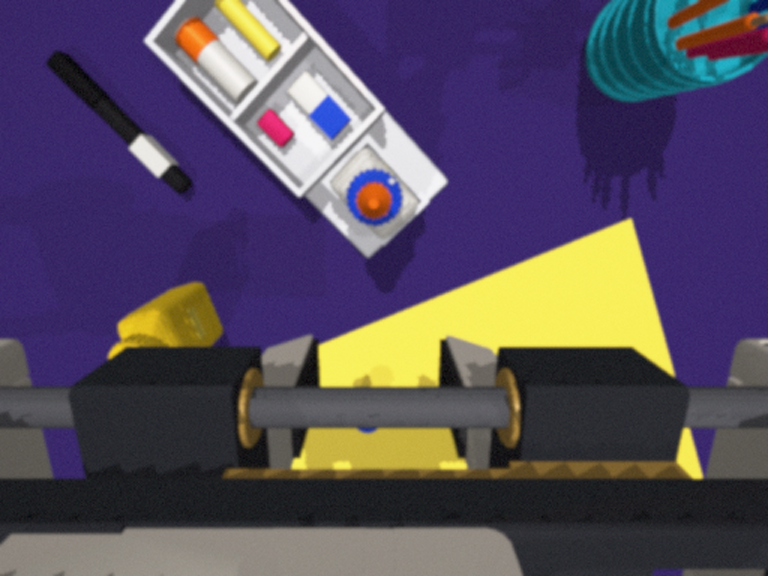

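```bash
python3 - <<'E'
import cv2
i=cv2.imread('pics/w2_raw.png')[105:160,215:285]
cv2.imwrite('pics/c2.png',cv2.resize(i,None,fx=10,fy=10,interpolation=cv2.INTER_CUBIC))
E
```

```text
(no output)
```

View pics/c2.png

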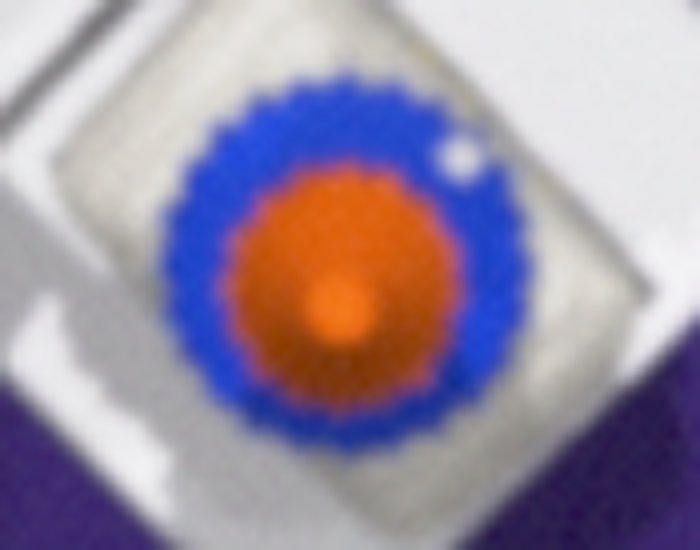

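Collar centre reads (249.8,131.3), knob (249.5,133.7), tip (249.2,135.7). The white collar mark is at about (261,121).

```bash
python3 - <<'E'
from h import *
import json
w=json.load(open('w2.json'));q=lambda *p:ray('wrist',p,w)
c=q(249.8,131.3);k=q(249.5,133.7);t=q(249.2,135.7)
print(atz(c,.124),atz(k,.148),atz(t,.1615))
print(tri(t,ray('scene',(261,148)),ray('top',(193.2,211.5))))
p=(atz(c,.124)+atz(k,.148)+atz(t,.1615))/3
d=p[:2]-np.array(w['tool_pos'])[:2];y=w['tool_rot'][2]
print(p,d@[np.cos(y),np.sin(y)],d@[np.sin(y),-np.cos(y)])
E
```

```text
[0.5322 0.0302 0.124 ] [0.5321 0.0301 0.148 ] [0.5319 0.0297 0.1615]
(array([0.5323, 0.0285, 0.1621]), array([0.0013, 0.0025, 0.0031]))
[0.53206667 0.03       0.1445    ] 0.054407560804324115 -0.0033925488864241966
```

```bash
python3 -m jog '[[[0,0.035,-0.0034,0,0],[0,0.054,-0.0034,0.01,0],[0,0.054,-0.0034,0.04,0],[0,0.054,-0.0034,0.07,0],[0,0.054,-0.0034,0.085,0]]]'; python3 -m jog '[[[0,0,0,0.012,0],[0,0,0,0.0125,0],[0,0,0,0.0125,0]]]'; python3 - <<'E'
from h import *
o=snap('wrist','w3',crop=(150,190,350,340),s=4);print(o['tool_pos'],o['tool_rot'],o['torque'],o['time'])
E
```

```text
time: 2.37
tool_pos: [0.5303, 0.0305, 0.1468]
tool_rot: [-3.138, 0.001, 1.225]
contact_force: [-0.3, 0.7, 0.3]
opening: 0.0463
grip_force: 0.0
time: 2.62
tool_pos: [0.5317, 0.0302, 0.137]
tool_rot: [-3.14, 0.0, 1.226]
contact_force: [0.4, -0.3, 0.2]
opening: 0.0454
grip_force: 0.0
[0.53169413 0.03023387 0.1369768 ] [-3.14048548e+00  4.26336311e-04  1.22584389e+00] [-0.01590217 -0.01078384  0.0163194 ] 2.6167
```

View pics/w3.png

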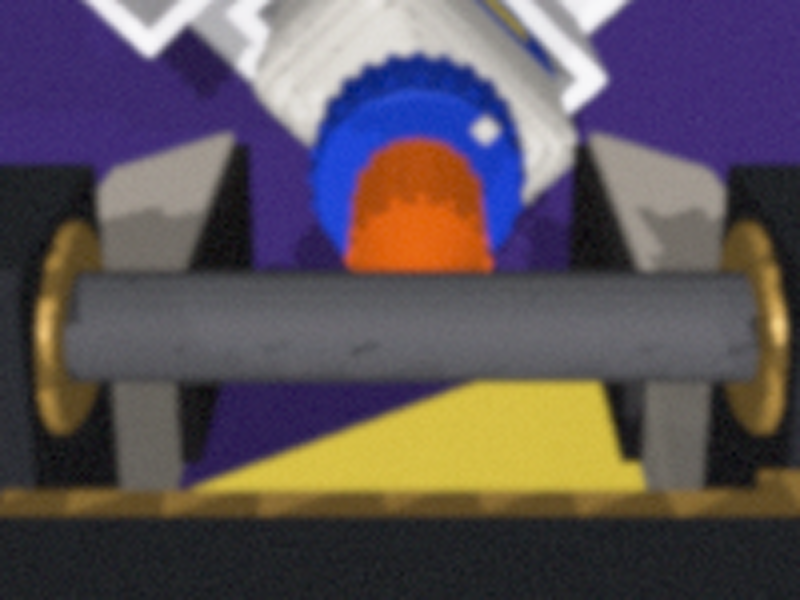

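The nozzle is between the fingers, about 1 mm to the right of centre, with the collar visible below the fingertips. I'll shift 1 mm and close gently.

```bash
python3 -m jog '[[[0,0,0.001,0,0],[-1,0,0.001,0,0],[-1,0,0.001,0,0],[-1,0,0.001,0,0],[-1,0,0.001,0,0]]]' 10; python3 -m jog '[[[-1,0,0,0,0],[-1,0,0,0,0],[-1,0,0,0,0]]]' 10; python3 -c "
from h import *
print(robot.observe()['torque'])"
```

```text
time: 3.08
tool_pos: [0.533, 0.0307, 0.1376]
tool_rot: [3.141, -0.0, 1.229]
contact_force: [-0.5, 0.2, 0.5]
opening: 0.0239
grip_force: 0.0
time: 3.33
tool_pos: [0.5329, 0.0307, 0.1373]
tool_rot: [3.141, 0.0, 1.229]
contact_force: [0.2, 0.0, 0.4]
opening: 0.0175
grip_force: 10.0
[-0.02741467 -0.04646086  0.02375478]
```

```bash
python3 -m jog '[[[-1,0,0,0.0001,0.06],[-1,0,0,0.0002,0.12],[-1,0,0,0.0003,0.18],[-1,0,0,0.0004,0.24],[-1,0,0,0.00045,0.3]]]'; python3 -c "
from h import *
o=robot.observe();print(o['torque'],o['tool_rot'])
snap('wrist','w4',crop=(150,190,350,340),s=4)"
```

```text
time: 3.75
tool_pos: [0.5331, 0.0307, 0.1369]
tool_rot: [3.141, -0.0, 0.926]
contact_force: [-0.9, -0.7, 1.1]
opening: 0.0178
grip_force: 10.0
[-0.0270805  -0.10379026  0.0411141 ] [ 3.14087992e+00 -1.81890017e-04  9.26021709e-01]
```

View pics/w4.png

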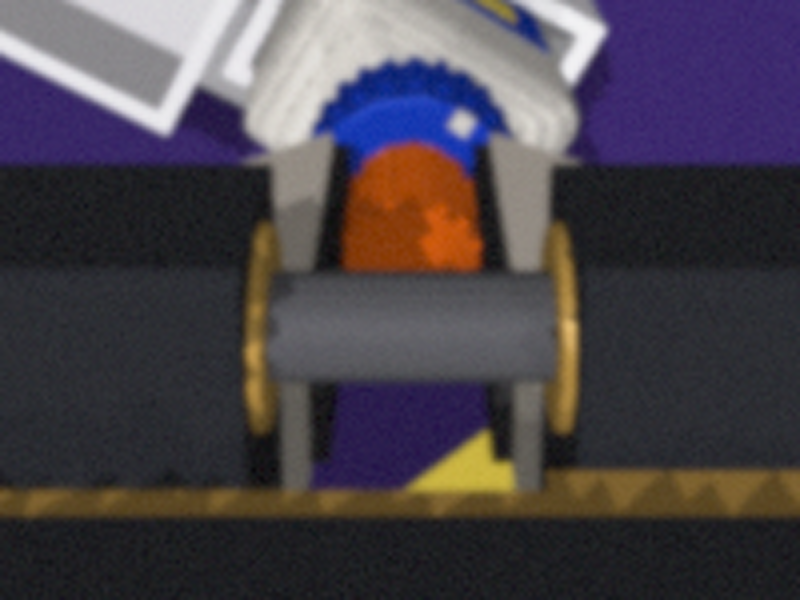

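```bash
cat > t.py <<'E'
from h import *
o=robot.observe();print('TZ',o['torque'].round(3),'yaw',round(o['tool_rot'][2],3),'F',o['contact_force'].round(1), 'e6',o['joint_efforts'][5].round(3), 'q6',o['qpos'][5].round(3))
E
for i in 1 2 3 4; do :; done
python3 -m jog '[[[-1,0,0,0.0001,0.06],[-1,0,0,0.0002,0.12]]]' >/dev/null; python3 t.py
python3 -m jog '[[[-1,0,0,0.0001,0.06],[-1,0,0,0.0002,0.12]]]' >/dev/null; python3 t.py
python3 -m jog '[[[-1,0,0,0.0001,0.06],[-1,0,0,0.0002,0.12]]]' >/dev/null; python3 t.py
```

```text
TZ [-0.127 -0.158  0.035] yaw 0.808 F [ 0.5 -0.7  1.1] e6 -0.99 q6 0.677
TZ [-0.12  -0.093  0.045] yaw 0.688 F [ 0.7 -0.7 -0.1] e6 -0.894 q6 0.797
TZ [-0.114 -0.12   0.077] yaw 0.567 F [ 1.3 -2.1  0.5] e6 -0.893 q6 0.917
```

```bash

python3 -m jog '[[[-1,0,0,0.0001,0.05],[-1,0,0,0.00015,0.1]]]' >/dev/null; python3 t.py
python3 -m jog '[[[-1,0,0,0.0001,0.05],[-1,0,0,0.00015,0.1]]]' >/dev/null; python3 t.py
python3 -m jog '[[[-1,0,0,0.0001,0.05],[-1,0,0,0.00015,0.1]]]' >/dev/null; python3 t.py
```

```text
TZ [-0.154 -0.079  0.013] yaw 0.468 F [ 0.4 -0.5  1.8] e6 -0.713 q6 1.017
TZ [-0.177 -0.081  0.024] yaw 0.368 F [ 0.3 -0.7  1.6] e6 -0.735 q6 1.117
TZ [-0.091 -0.084 -0.   ] yaw 0.268 F [ 1.1 -0.8  0.7] e6 -0.779 q6 1.217
```

```bash

python3 -m jog '[[[-1,0,0,0.0001,0.05]]]' 13 >/dev/null; python3 t.py
python3 -m jog '[[[-1,0,0,0.0001,0.05]]]' >/dev/null; python3 t.py
python3 -m jog '[[[-1,0,0,0.0001,0.05]]]' >/dev/null; python3 t.py
python3 -m jog '[[[-1,0,0,0.0001,0.05]]]' ; python3 t.py
```

```text
TZ [-0.105 -0.256  0.155] yaw 0.218 F [ 0.7 -0.2  2.1] e6 -0.652 q6 1.267
TZ [-0.184 -0.158  0.191] yaw 0.168 F [ 1.  -1.7  2.6] e6 -0.69 q6 1.317
TZ [-0.227 -0.082  0.141] yaw 0.118 F [ 0.6 -1.8  3.1] e6 -0.726 q6 1.367
time: 5.13
tool_pos: [0.5336, 0.0304, 0.1358]
tool_rot: [3.141, -0.002, 0.068]
contact_force: [0.4, -0.5, 3.0]
opening: 0.0174
grip_force: 13.0
TZ [-0.031 -0.101 -0.018] yaw 0.068 F [ 0.4 -0.5  3. ] e6 -0.721 q6 1.417
```

```bash

for i in 1; do
python3 -m jog '[[[-1,0,0,0,0]]]' >/dev/null; python3 t.py
python3 -m jog '[[[-1,0,0,0,0.04]]]' >/dev/null; python3 t.py
python3 -m jog '[[[-1,0,0,0,0.04]]]' >/dev/null; python3 t.py
python3 -m jog '[[[-1,0,0,0,0.04]]]' >/dev/null; python3 t.py
python3 -m jog '[[[-1,0,0,0,0.04]]]' >/dev/null; python3 t.py
python3 -m jog '[[[-1,0,0,0,0]]]' >/dev/null; python3 t.py
done; python3 -c "
from h import *
snap('wrist','w5',crop=(150,190,350,340),s=4)"
```

```text
TZ [-0.055 -0.098 -0.01 ] yaw 0.068 F [ 0.2 -0.1  2.6] e6 0.681 q6 1.417
TZ [-0.21  -0.066  0.126] yaw 0.032 F [ 0.2 -2.3  4. ] e6 -0.891 q6 1.453
TZ [-0.325 -0.024  0.086] yaw -0.01 F [-0.3 -1.8  3.5] e6 -0.649 q6 1.495
TZ [-0.236 -0.169  0.149] yaw -0.05 F [ 1.  -1.9  3. ] e6 -0.498 q6 1.535
TZ [-0.328 -0.048  0.1  ] yaw -0.09 F [ 0.2 -1.5  2.6] e6 -0.567 q6 1.575
TZ [-0.316 -0.084  0.058] yaw -0.09 F [ 0.7 -2.4  2.9] e6 0.662 q6 1.575
```

View pics/w5.png

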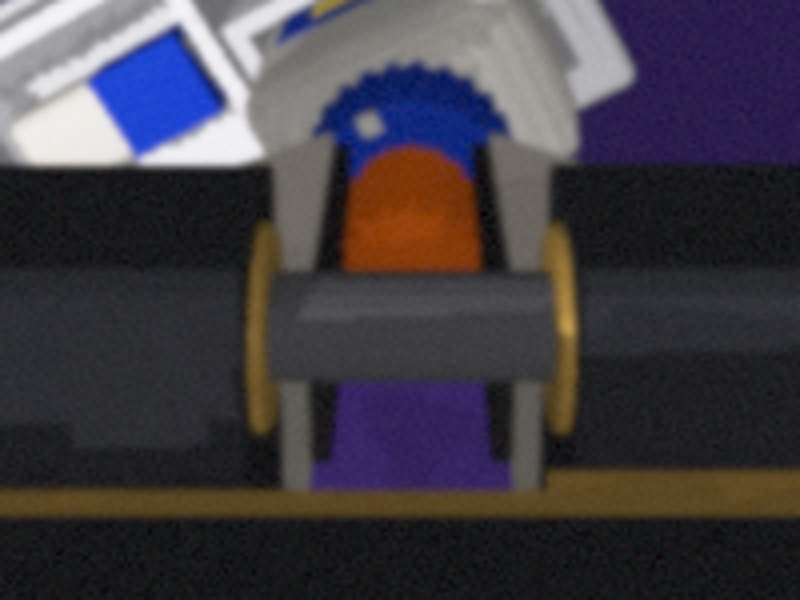

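```bash

python3 -m jog '[[[-1,0,0,0,0.05]]]' >/dev/null; python3 t.py
python3 -m jog '[[[-1,0,0,0,0.05]]]' >/dev/null; python3 t.py
python3 -m jog '[[[-1,0,0,0,0.05]]]' >/dev/null; python3 t.py
python3 -m jog '[[[-1,0,0,0,0.05]]]' >/dev/null; python3 t.py
python3 -m jog '[[[-1,0,0,0,0.05]]]' >/dev/null; python3 t.py
python3 -m jog '[[[-1,0,0,0,0.05]]]'; python3 t.py
```

```text
TZ [-0.13  -0.141 -0.031] yaw -0.138 F [ 1.2 -1.   3. ] e6 -1.341 q6 1.623
TZ [-0.174 -0.072 -0.026] yaw -0.19 F [ 1.1 -1.6  3.6] e6 -0.787 q6 1.675
TZ [-0.278 -0.08   0.229] yaw -0.241 F [-0.2 -2.2  4.2] e6 -0.633 q6 1.726
TZ [-0.218 -0.015  0.052] yaw -0.291 F [ 0.1 -1.7  2.5] e6 -0.766 q6 1.776
TZ [-0.163 -0.018  0.044] yaw -0.341 F [ 0.2 -1.   3.2] e6 -0.775 q6 1.826
time: 6.18
tool_pos: [0.533, 0.0304, 0.1355]
tool_rot: [3.141, -0.001, -0.391]
contact_force: [1.8, -2.8, 3.1]
opening: 0.0172
grip_force: 13.0
TZ [-0.339 -0.097  0.191] yaw -0.391 F [ 1.8 -2.8  3.1] e6 -0.653 q6 1.876
```

```bash

for g in 1; do
python3 -m jog '[[[-1,0,0,0,0.01]]]' 13 >/dev/null; python3 t.py
python3 -m jog '[[[-1,0,0,0,0.01]]]' >/dev/null; python3 t.py
python3 -m jog '[[[-1,0,0,0,0.01]]]' >/dev/null; python3 t.py
python3 -m jog '[[[-1,0,0,0,0.01]]]' >/dev/null; python3 t.py
python3 -m jog '[[[-1,0,0,0,0.01]]]' >/dev/null; python3 t.py
python3 -m jog '[[[-1,0,0,0,0.01]]]' >/dev/null; python3 t.py
python3 -m jog '[[[-1,0,0,0,0]]]' >/dev/null; python3 t.py
python3 -m jog '[[[-1,0,0,0,0]]]' >/dev/null; python3 t.py
python3 -m jog '[[[-1,0,0,0,0]]]' >/dev/null; python3 t.py
done
```

```text
TZ [-0.025 -0.054  0.001] yaw -0.401 F [-0.4 -0.2  2.8] e6 0.416 q6 1.885
TZ [-0.145 -0.051  0.026] yaw -0.409 F [ 0.4 -1.   3.2] e6 -0.021 q6 1.894
TZ [-0.295 -0.04   0.092] yaw -0.42 F [ 1.3 -0.9  3.5] e6 -0.092 q6 1.905
TZ [-0.354 -0.049  0.109] yaw -0.431 F [ 0.8 -1.5  3.4] e6 -0.066 q6 1.915
TZ [-0.433  0.01   0.137] yaw -0.441 F [ 0.6 -3.4  4.6] e6 -0.025 q6 1.926
TZ [-0.438  0.003  0.176] yaw -0.451 F [-0.1 -2.4  4.8] e6 0.031 q6 1.936
TZ [-0.484 -0.042  0.103] yaw -0.452 F [ 0.6 -3.2  3.2] e6 0.193 q6 1.936
TZ [-0.479 -0.021  0.089] yaw -0.451 F [ 0.1 -2.8  4.2] e6 0.102 q6 1.936
TZ [-0.477 -0.037  0.087] yaw -0.451 F [ 0.2 -3.4  4.4] e6 0.076 q6 1.936
```

The torque winds up from 0 to 0.17 N m over 0.06 rad and holds above the 0.06 drag. That is the hard stop. I'll release, rise and check the collar mark.

```bash
python3 -m jog '[[[0,0,0,0,0],[0,0,0,0,0],[0,0,0,0,0],[0,0,0,-0.02,0],[0,0,0,-0.06,0]]]'; python3 -m jog '[[[0,-0.02,0,-0.04,0],[0,-0.055,0,-0.04,0],[0,-0.055,0,-0.04,0],[0,-0.055,0,-0.04,0]]]'; python3 - <<'E'
from h import *
import json
o=snap('wrist','w6',crop=(210,100,290,160),s=10);print(o['tool_pos'],o['tool_rot'],o['qpos'],o['time'])
json.dump({k:list(o[k]) for k in('tool_pos','tool_rot')},open('w6.json','w'))
E
```

```text
time: 7.35
tool_pos: [0.5297, 0.0313, 0.1912]
tool_rot: [3.138, 0.011, -0.451]
contact_force: [0.4, -0.6, -1.2]
opening: 0.044
grip_force: 0.0
time: 7.68
tool_pos: [0.4822, 0.0556, 0.2356]
tool_rot: [-3.141, 0.0, -0.45]
contact_force: [-0.4, -0.1, -0.2]
opening: 0.0458
grip_force: 0.0
[0.48219005 0.05558551 0.23563474] [-3.14121614e+00  2.01966612e-05 -4.49826740e-01] [-4.35169761e-02  2.68669426e-01  1.62697889e+00  3.73386241e-04
  1.24581410e+00  1.97698690e+00] 7.6833
```

View pics/w6.png

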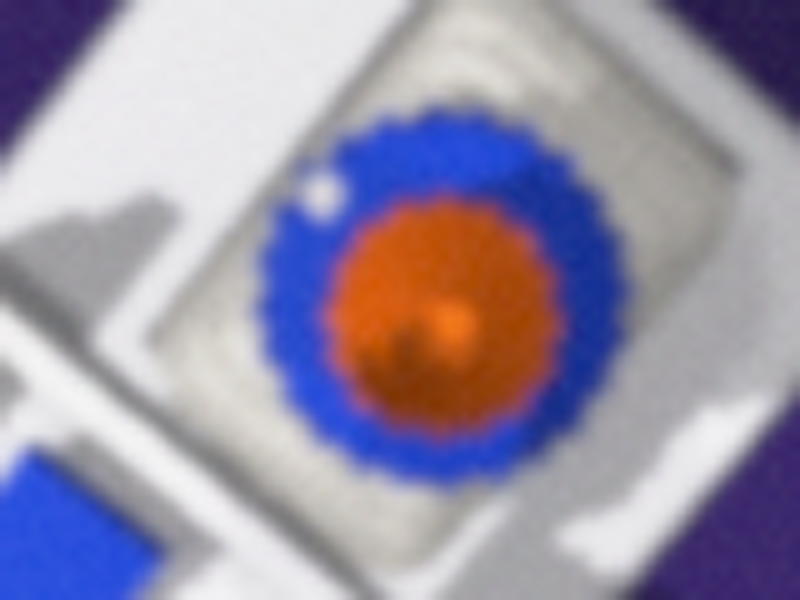

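Mark is at (242.3,119.3), collar centre (254.7,129.7), knob (254.5,131.5), tip (255,132.5). I'll compare the mark's bearing before and after and plan the cap pick-up.

```bash
python3 - <<'E'
from h import *
import json
for f,c,m,k,t in(('w2',(249.8,131.3),(261,120.8),(249.5,133.7),(249.2,135.7)),('w6',(254.7,129.7),(242.3,119.3),(254.5,131.5),(255,132.5))):
    w=json.load(open(f+'.json'));r=lambda p,z:atz(ray('wrist',p,w),z)
    C=r(c,.124);M=r(m,.124);d=M-C
    print(f,C,r(k,.147),r(t,.1605),np.hypot(*d[:2]),np.arctan2(d[1],d[0]))
y=w['tool_rot'][2];p=np.array(w['tool_pos'])
d=np.array([.4592,-.1524])-p[:2];print('cap dx dy',d@[np.cos(y),np.sin(y)],d@[np.sin(y),-np.cos(y)],p)
E
```

```text
w2 [0.5333 0.029  0.124 ] [0.5332 0.0288 0.147 ] [0.533  0.0284 0.1605] 0.01300000000000001 0.3947911196997613
w6 [0.5309 0.0295 0.124 ] [0.5311 0.0297 0.147 ] [0.5312 0.0294 0.1605] 0.013780058055030062 0.4344351422809856
cap dx dy 0.06973102408371926 0.1972919159531502 [0.48219005 0.05558551 0.23563474]
```

```bash
python3 - <<'E'
from h import *
for i in range(3): print(robot.camera_model('wrist')['mount'][:3].round(4).tolist(), robot.camera_model('top')['position'])
import json;print(json.load(open('w2.json')))
E
```

```text
[[-0.0, -0.9626, -0.2709, 0.0719], [1.0, 0.0001, -0.0007, 0.0005], [0.0007, -0.2709, 0.9626, -0.1504]] [ 0.41085905 -0.08433914  0.86420059]
[[-0.0, -0.9626, -0.2709, 0.0719], [1.0, 0.0001, -0.0007, 0.0005], [0.0007, -0.2709, 0.9626, -0.1504]] [ 0.41085905 -0.08433914  0.86420059]
[[-0.0, -0.9626, -0.2709, 0.0719], [1.0, 0.0001, -0.0007, 0.0005], [0.0007, -0.2709, 0.9626, -0.1504]] [ 0.41085905 -0.08433914  0.86420059]
{'tool_pos': [0.5167605770403558, -0.022320318051158132, 0.23448399554414048], 'tool_rot': [-3.1411624949672765, 0.00043724144212831106, 1.2239184541522006]}
```

The collar is unmoved within reading error. Best axis estimate is (0.533, 0.0304), where the nozzle was gripped at both ends of the twist. Next I'll fetch the cap.

```bash
python3 -m jog '[[[0,0.014,0.039,0,0],[0,0.028,0.078,0,0],[0,0.042,0.117,0,0],[0,0.056,0.157,0,0],[0,0.07,0.197,0.01,0]]]' 8 >/dev/null; python3 -m jog '[[[0,0,0,0.03,0],[0,0,0,0.06,0],[0,0,0,0.09,0],[0,0,0,0.12,0],[0,0,0,0.15,0]]]' ; python3 - <<'E'
from h import *
o=robot.observe();y=o['tool_rot'][2];p=o['tool_pos']
d=np.array([.4592,-.1524])-p[:2];print('rest',d@[np.cos(y),np.sin(y)],d@[np.sin(y),-np.cos(y)],p)
snap('wrist','w7',s=1.5)
E
```

```text
time: 8.57
tool_pos: [0.4607, -0.1512, 0.0734]
tool_rot: [-3.142, 0.001, -0.452]
contact_force: [0.7, -0.5, 0.4]
opening: 0.0457
grip_force: 0.0
rest -0.0008457234789215048 0.0017091123848711855 [ 0.46070761 -0.15123234  0.07344654]
```

View pics/w7.png

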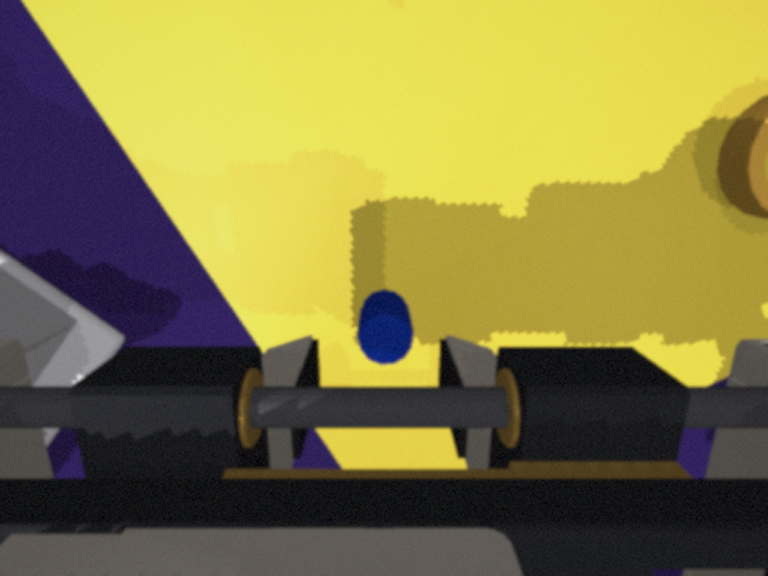

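The cap sits between the fingers, about 2 mm to the right. I'll correct that, lower, and grip it twice at right angles to centre it on the tool axis.

```bash
python3 -m jog '[[[0,-0.001,0.002,0.03,0],[0,-0.001,0.002,0.0565,0],[0,-0.001,0.002,0.0565,0],[-0.6,-0.001,0.002,0.0565,0],[-0.6,-0.001,0.002,0.0565,0]]]' 5 ; python3 -m jog '[[[-0.6,0,0,0,0],[-0.6,0,0,0,0],[-0.2,0,0,0,0],[-0.2,0,0,0,0],[-0.2,0,0,0,0]]]'; python3 -m jog '[[[-0.2,0,0,0,-0.12],[-0.2,0,0,0,-0.24],[-0.2,0,0,0,-0.36],[-0.2,0,0,0,-0.48],[-0.2,0,0,0,-0.6]]]' >/dev/null; python3 -m jog '[[[-0.2,0,0,0,-0.12],[-0.2,0,0,0,-0.24],[-0.2,0,0,0,-0.36],[-0.2,0,0,0,-0.48],[-0.2,0,0,0,-0.6]]]' >/dev/null; python3 -m jog '[[[-0.2,0,0,0,-0.12],[-0.2,0,0,0,-0.24],[-0.2,0,0,0,-0.37],[-0.2,0,0,0,-0.37]]]'
```

```text
time: 9.03
tool_pos: [0.4599, -0.1525, 0.0204]
tool_rot: [3.142, -0.001, -0.451]
contact_force: [-0.1, -0.3, -0.1]
opening: 0.037
grip_force: 0.0
time: 9.45
tool_pos: [0.4592, -0.152, 0.0199]
tool_rot: [3.142, -0.001, -0.451]
contact_force: [0.0, 0.5, -0.3]
opening: 0.036
grip_force: 0.0
time: 10.62
tool_pos: [0.459, -0.152, 0.0195]
tool_rot: [3.142, 0.0, 1.123]
contact_force: [-0.5, -0.1, 0.6]
opening: 0.0368
grip_force: 0.0
```

```bash
python3 -m jog '[[[-0.8,0,0,0,0],[-0.8,0,0,0,0],[-0.8,0,0,0,0],[-0.8,0,0,0,0]]]' 8; python3 -m jog '[[[-0.8,0,0,-0.03,0],[-0.8,0,0,-0.07,0],[-0.8,0,0,-0.11,0],[-0.8,0,0,-0.15,0],[-0.8,0,0,-0.19,0]]]';  python3 -m jog '[[[-0.8,0,0,0,0],[-0.8,0,0,0,0]]]'; python3 - <<'E'
from h import *
o=robot.observe();y=o['tool_rot'][2];p=o['tool_pos']
d=np.array([.533,.0304])-p[:2];print('rest',d@[np.cos(y),np.sin(y)],d@[np.sin(y),-np.cos(y)],p,y)
E
```

```text
time: 10.95
tool_pos: [0.459, -0.152, 0.0195]
tool_rot: [3.141, 0.0, 1.117]
contact_force: [-0.2, 0.1, 0.7]
opening: 0.0247
grip_force: 8.0
time: 11.37
tool_pos: [0.4585, -0.1517, 0.2114]
tool_rot: [-3.141, 0.0, 1.118]
contact_force: [1.0, 0.2, -1.1]
opening: 0.0252
grip_force: 8.0
time: 11.53
tool_pos: [0.46, -0.1525, 0.2116]
tool_rot: [3.136, 0.0, 1.118]
contact_force: [0.5, 0.1, -0.3]
opening: 0.0248
grip_force: 8.0
rest 0.19636932747967745 -0.014387838421824284 [ 0.46000522 -0.15246521  0.21162509] 1.1178648241355529
```

```bash
python3 -m jog '[[[-0.8,0.039,-0.003,0,0],[-0.8,0.078,-0.006,0,0],[-0.8,0.117,-0.009,0,0],[-0.8,0.157,-0.012,0,0],[-0.8,0.196,-0.0144,0,0]]]' >/dev/null; python3 -m jog '[[[-0.8,0,0,0,0],[-0.8,0,0,0,0],[-0.8,0,0,0,0]]]'; python3 - <<'E'
from h import *
o=robot.observe();y=o['tool_rot'][2];p=o['tool_pos']
d=np.array([.533,.0304])-p[:2];print('rest',d@[np.cos(y),np.sin(y)],d@[np.sin(y),-np.cos(y)],p,y)
a=robot.read_camera('scene')[125:195,215:305];b=robot.read_camera('wrist')[190:340,150:350]
im=np.vstack([cv2.resize(a,(540,420),interpolation=2)])
im=np.hstack([im[:300,120:420],cv2.resize(b,(400,300),interpolation=2)])
cv2.imwrite('pics/w8.png',im[:,:,::-1])
E
```

```text
time: 12.2
tool_pos: [0.5308, 0.0306, 0.2077]
tool_rot: [-3.139, 0.002, 1.119]
contact_force: [-0.2, -0.5, -0.4]
opening: 0.0249
grip_force: 8.0
rest 0.0008322944084125337 0.002090459689036019 [0.53075589 0.03056341 0.20773819] 1.1192040790823288
```

View pics/w8.png

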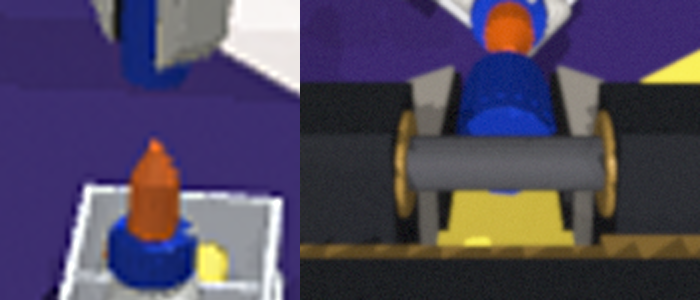

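Cap and nozzle line up within about 1 mm in both views. Since single pose readings scatter, I'll average a few and measure the scene view at sub-pixel level.

```bash
python3 - <<'E'
from h import *
P=[]
for i in range(8):
    P.append(robot.observe()['tool_pos']); im=robot.read_camera('scene')
print(np.mean(P,0),np.std(P,0))
h=cv2.cvtColor(im,cv2.COLOR_RGB2HSV).astype(int)
org=((h[...,0]<15)&(h[...,1]>150)&(h[...,2]>90)); blue=(h[...,0]>108)&(h[...,0]<125)&(h[...,1]>150)
for v in range(126,176,2):
    a=np.where(org[v,240:280])[0]+240;b=np.where(blue[v,240:280]&(im[v,240:280,2]>110))[0]+240
    print(v,(a.min(),a.max()) if len(a) else '-',(b.min(),b.max(),len(b)) if len(b) else '-')
# projections of vertical axes
m=robot.camera_model('scene');Rt=Rm(m['attitude'])
def pj(p): q=Rt.T@(np.array(p)-m['position']);q=m['camera_matrix']@q;return (q[:2]/q[2]).round(2)
print(pj([.533,.0304,.192]),pj([.533,.0304,.1605]),pj([.533,.0304,.147]),pj([.533,.0304,.124]),pj([.5308,.0306,.192]))
E
```

```text
[0.53136463 0.0296618  0.20919141] [0.00021217 0.00025654 0.00034194]
126 - (np.int64(256), np.int64(260), 5)
128 - (np.int64(256), np.int64(260), 5)
130 - (np.int64(256), np.int64(260), 5)
132 - (np.int64(256), np.int64(260), 5)
134 - (np.int64(256), np.int64(260), 5)
136 - (np.int64(256), np.int64(262), 7)
138 - (np.int64(258), np.int64(263), 6)
140 - -
142 - -
144 - -
146 - -
148 - (np.int64(259), np.int64(259), 1)
150 (np.int64(259), np.int64(261)) (np.int64(258), np.int64(263), 2)
152 (np.int64(258), np.int64(262)) (np.int64(264), np.int64(264), 1)
154 (np.int64(257), np.int64(263)) -
156 (np.int64(257), np.int64(264)) -
158 (np.int64(257), np.int64(264)) -
160 (np.int64(257), np.int64(264)) -
162 (np.int64(256), np.int64(263)) (np.int64(254), np.int64(266), 4)
164 (np.int64(258), np.int64(262)) (np.int64(253), np.int64(265), 6)
166 - (np.int64(253), np.int64(265), 13)
168 - (np.int64(254), np.int64(264), 10)
170 - (np.int64(254), np.int64(264), 10)
172 - (np.int64(257), np.int64(263), 7)
174 - -
[261.08 135.97] [260.59 148.74] [260.38 154.09] [260.04 163.06] [260.25 135.7 ]
```

```bash
python3 -m jog '[[[-0.8,0.0015,0.001,0,0],[-0.8,0.0015,0.001,0.012,0],[-0.8,0.0015,0.001,0.02,0],[-0.8,0.0015,0.001,0.028,0],[-0.8,0.0015,0.001,0.034,0]]]'; python3 t.py;  python3 -m jog '[[[-0.8,0,0,0.003,0],[-0.8,0,0,0.006,0],[-0.8,0,0,0.009,0],[-0.8,0,0,0.012,0],[-0.8,0,0,0.012,0]]]'; python3 t.py
```

```text
time: 13.12
tool_pos: [0.5328, 0.0316, 0.1743]
tool_rot: [-3.14, 0.001, 1.119]
contact_force: [-0.8, 0.1, -0.9]
opening: 0.0252
grip_force: 8.0
TZ [ 0.012 -0.096  0.055] yaw 1.119 F [-0.8  0.1 -0.9] e6 0.001 q6 0.368
time: 13.53
tool_pos: [0.5331, 0.0315, 0.163]
tool_rot: [-3.141, 0.0, 1.119]
contact_force: [0.2, -0.8, 0.3]
opening: 0.0253
grip_force: 8.0
TZ [-0.083 -0.085 -0.007] yaw 1.119 F [ 0.2 -0.8  0.3] e6 0.001 q6 0.368
```

No contact force yet, with the mouth below the knob's top, so the cap is over the nozzle. I'll carry on slowly.

```bash
python3 -m jog '[[[-0.8,0,0,0.003,0],[-0.8,0,0,0.006,0],[-0.8,0,0,0.009,0],[-0.8,0,0,0.012,0],[-0.8,0,0,0.014,0]]]'; python3 -m jog '[[[-0.8,0,0,0.001,0],[-0.8,0,0,0.002,0],[-0.8,0,0,0.003,0],[-0.8,0,0,0.004,0],[-0.8,0,0,0.004,0]]]'
```

```text
time: 13.95
tool_pos: [0.5331, 0.0315, 0.1489]
tool_rot: [-3.141, 0.0, 1.119]
contact_force: [0.0, -0.8, -0.3]
opening: 0.025
grip_force: 8.0
time: 14.37
tool_pos: [0.5331, 0.0316, 0.1452]
tool_rot: [-3.141, 0.0, 1.119]
contact_force: [-0.5, -0.8, 0.2]
opening: 0.0249
grip_force: 8.0
```

```bash
python3 -m jog '[[[-0.8,0,0,0.0005,0],[-0.8,0,0,0.001,0],[-0.8,0,0,0.001,0]]]'; python3 -m jog '[[[-0.8,0,0,0.0005,0],[-0.8,0,0,0.001,0],[-0.8,0,0,0.001,0]]]'
```

```text
time: 14.62
tool_pos: [0.5332, 0.0316, 0.1444]
tool_rot: [3.142, 0.0, 1.119]
contact_force: [-0.0, -0.2, 0.2]
opening: 0.0249
grip_force: 8.0
time: 14.87
tool_pos: [0.5334, 0.0315, 0.1436]
tool_rot: [3.141, -0.0, 1.119]
contact_force: [0.2, -0.7, 1.7]
opening: 0.0251
grip_force: 8.0
```

```bash
python3 -m jog '[[[-0.8,0,0,0.0005,0],[-0.8,0,0,0.0005,0]]]'; python3 -m jog '[[[-0.8,0,0,0.0005,0],[-0.8,0,0,0.0005,0]]]'
```

```text
time: 15.03
tool_pos: [0.5336, 0.0314, 0.1435]
tool_rot: [3.14, -0.0, 1.119]
contact_force: [-0.6, -0.9, 4.7]
opening: 0.025
grip_force: 8.0
time: 15.2
tool_pos: [0.5338, 0.0314, 0.1434]
tool_rot: [3.14, -0.001, 1.119]
contact_force: [-1.4, -0.5, 7.9]
opening: 0.0248
grip_force: 8.0
```

The cap is seated: firm contact at 8 N, at the expected height (TCP 0.1434 m; 0.1435 expected). I'll relieve the push, open, rise and look.

```bash
python3 -m jog '[[[-0.8,0,0,-0.0008,0],[0,0,0,-0.0008,0],[0,0,0,-0.0008,0],[0,0,0,-0.0008,0],[0,0,0,-0.0008,0]]]'; python3 -m jog '[[[0,0,0,-0.015,0],[0,0,0,-0.04,0],[0,0,0,-0.075,0],[0,-0.02,0,-0.09,0],[0,-0.055,0,-0.09,0]]]'; python3 -m jog '[[[0,0,0,0,0],[0,0,0,0,0]]]'; python3 - <<'E'
from h import *
o=robot.observe()
a=robot.read_camera('scene')[125:195,215:305];b=robot.read_camera('wrist')[100:160,210:290]
im=np.hstack([cv2.resize(a,(386,300),interpolation=2),cv2.resize(b,(400,300),interpolation=2)])
cv2.imwrite('pics/w9.png',im[:,:,::-1]);print(o['tool_pos'],o['time'],o['contact_force'])
E
```

```text
time: 15.62
tool_pos: [0.5331, 0.0316, 0.1429]
tool_rot: [-3.141, 0.0, 1.119]
contact_force: [-0.6, -0.5, 0.0]
opening: 0.0448
grip_force: 0.0
time: 16.03
tool_pos: [0.5117, -0.0168, 0.237]
tool_rot: [3.134, -0.003, 1.122]
contact_force: [-0.5, -1.2, -0.0]
opening: 0.046
grip_force: 0.0
time: 16.2
tool_pos: [0.5088, -0.0188, 0.2333]
tool_rot: [3.141, -0.0, 1.116]
contact_force: [0.1, 0.1, -0.3]
opening: 0.0459
grip_force: 0.0
[ 0.50878014 -0.01884464  0.23332493] 16.2 [ 0.05210494  0.07629281 -0.33288875]
```

View pics/w9.png

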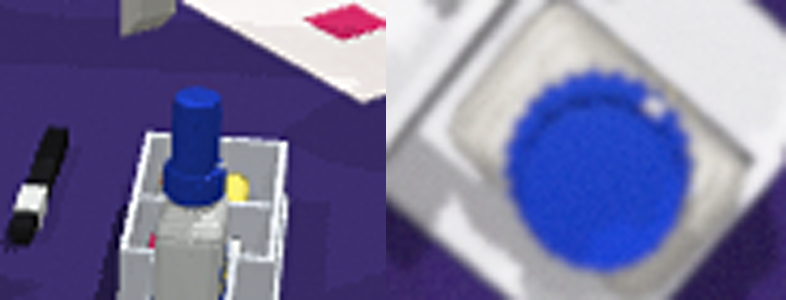

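The cap sits flush on the collar and upright. The bottle stands in its pocket, the collar mark still points to the same side, and the gripper is clear.

```bash
python3 -c "
from cell import robot
print(robot.hand_in())"
```

```text
the job is handed in; nothing more can be done
None
```

The nozzle is turned shut against its stop, the collar shows no measurable turn, the dust cap sits down on the collar, and the job is handed in at about 16 s; the hand-in returned no verdict.

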